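# Fold the hood stay and shut the curing unit

### The arm

A 6-joint arm with a two-finger parallel gripper is mounted at the origin on the work surface. World frame = base frame: x ahead of the robot, y to its left, z up, the work surface at z = 0. Lengths are in m, angles in rad, forces in N, time in s.
With the tool pointing down it reaches from about 0.35 to 0.775 m from the base axis. Payload 7.3 kg.
Tool frame: the origin (TCP) lies at the very end of the fingers, on their centre line; the grasp point (between the pads) lies 19 mm behind it; x points along the fingers, y is the direction in which the jaws open and shut, and the axes are right-handed (so a half turn about x gives the same grasp; the last joint's range is limited). The gripper opens to 92 mm and grips with 3 to 60 N. Pads are 19 mm wide; open, the fingers measure 130 mm over their backs; the gripper's body (75 mm by 190 mm) begins 47 mm behind the grasp point.
Start: joints at [1.186, 0.342, 1.524, -0, 1.275, -0.146], TCP at [0.124, 0.51, 0.227] pointing down, gripper open.
Joint ranges: [-2.53, 2.53], [-0.77, 2.02], [0.04, 2.7], [-1, 4.14], [0.28, 2.66], [-3.11, 3.11]. Speed limits (rad/s): [2.57, 2.57, 3.14, 3.14, 3.14, 3.14].

### API

Orientations are given as [roll, pitch, yaw] about the fixed x, y, z axes, in that order (R = Rz(yaw) Ry(pitch) Rx(roll)).
In Python, from cell import robot gives the robot as it stands.
- The arm moves only by the tool play_rows, never from a script. Its argument "moves" is a list that holds one entry, the list of rows, each a list of 5 numbers: the shift along the tool's x, y, z in m, then the turn about the tool's x in degrees, then the opening, from -1 (shut) to 1 (fully open), so that 0 is half open. A call has exactly 10 rows; each row shifts and turns the pose as measured when the row begins, along the tool's axes as they then stand; what a row does not reach is not made up. A row lasts 1/10 s, in which the tool goes at most 50 mm and 8.59 degrees, less where a joint would pass 70% of its speed; a pose out of reach is approached as far as the arm can. A call with a gripper value outside its range is refused whole. The fingers move at their own pace and stop on an object; "grip_force" is the grip in N (left out, the last holds). Time passes only in rows, so rows that do not move let the fingers close, or fill a call up. It gives the time, the measured TCP pose, the force and the opening at its end, in the units of the state.
- robot.observe(): the state, without advancing time (a new reading comes with each control period).
- robot.read_camera(name): name is "scene" or "top" or "wrist"; returns the picture (420x560x3 uint8, red, green, blue); there is no depth.
- robot.get_calibration(name): a dict with "mtx" (3x3 intrinsics, pixels), "view" (4x4, takes a point from world to camera coordinates). Camera axes: x right, y up, looking along -z (the intrinsics and any distortion apply to the point x, -y, -z); pixel columns grow to the right and rows downward; lengths in m; the calibration is good to about 2 mm. A picture is of the moment at which its call begins: read the wrist's pose just before it. get_calibration takes no time and is no camera call; for the wrist camera it gives the pose at the moment of the call.
- robot.hand_in(): hands the job in, once; it reports no verdict.
Trained networks look in the newest picture that a camera, given by its name, has taken for a name from the list of things; names that differ only in an ending like _2 or _b are one class to them, and where a whole thing is asked for, a point or a joint stands for the part that bears it (a point fixed in the world has none). Each returns a list of dicts, best first, with "score" (0 to 1); they miss things now and then, are a little off and sometimes report something else, mostly with a low value. They report only what shows in the picture. A call takes as long as a camera call.
- robot.spot_in(camera, label): "point" ([column, row] in pixels, amid what is visible of it).
The state is a dict: "time": time; "qpos": joint angles; "qvel": joint speeds; "joint_efforts": joint torques, N m; "tool_pos": TCP position; "tool_rot": TCP orientation; "contact_force": force on the tool from outside, world axes, zero at the start; "torque": the same for the moment, N m; "opening": finger opening in m.
Only numpy, scipy, OpenCV 4.12 (cv2) and the standard library are available. Lean on these libraries where they do the work, as an engineer would, in place of code of your own. Each camera call takes 0.05 s, during which the arm holds its last target.

### The job

The hood of the small curing unit is propped open by a locked folding stay. Take the stay by its grip, break it at the knuckle and let the hood down in hand, part-way only, until its stiff hinge holds it, then let go of the stay altogether and take the hood by its front handle to lower it gently until it is fully shut. Never let it drop or slam, and leave everything else on the bench where it stands.

Things in the scene. Friction and masses are not known exactly. Their poses are not given: they have to be found in the camera images.
- unit: Curing unit, a fixed beige box 260 (x) x 260 (y) x 120 mm high, open on top under its hood; origin at the centre of its underside on the bench, front faces its -x (towards the robot), z up. The hood hinges about a level line along the unit's y. The folding stay is on its right-hand (-y) side.
- lid_hinge (a point): Middle of the hood's hinge line, at the rear top of the case: 120 mm in +x and 120 mm up from the unit's origin; fixed, axes as the unit's. The hood is a cream slab reaching 250 mm forward from this line when shut, 260 mm wide, 20 mm thick, about 0.85 kg, with a lower raised panel on top.
- lid (a joint): Hood angle, rad, growing as it closes: 0 = propped open as found (0.96 rad, 55 degrees, above level), 0.96 = shut, level on the case. Its hinge is stiff and part counterbalanced: up to about 0.4 it drops unless the stay or a hand holds it; beyond about 0.62 it stays where it is let go (in between depends on its weight), needs 2 to 6 N down at the handle to move on, and stays shut.
- lid_handle (a point): Middle of the hood's front handle: a round steel bar 12 mm thick, 120 mm long along the unit's y, on two end posts. Its centre is 215 mm from the hinge line along the hood and 60 mm above the hood's hinge plane (28 mm clear under the bar). Axes turn with the hood and are the unit's when shut.
- stay_knob (a point): Middle of the stay's grip: a black round sleeve 16 mm thick, 62 mm long, sticking out sideways from the knuckle along the unit's -y, with a 24 mm end disc 28 to 33 mm outboard of this point; it spins freely on its pin. The point lies on the knuckle's axis, 184 mm to the -y side of the unit's middle plane, 42 mm outboard of the links.
- stay_foot (a point): Pin of the stay's lower link on the case's right side, fixed: 170 mm forward (-x) of the hinge line, at its height; axes as the unit's. The stay is two flat steel links, each 70 mm between pins; the upper one is pinned to the hood 100 mm from the hinge line, in its hinge plane. Hood and links move as one linkage, so the knuckle's place sets the hood's angle.
- knuckle (a joint): Fold of the stay, rad: 0 = locked, just over-centre against its stop; 0.2 = dead centre; 2.29 = folded, hood shut. Moving the knuckle down and to the rear (towards the hinge line) with a few newtons breaks the lock; it folds on that side and ends low beside the case. Past dead centre the hood's weight comes on the knuckle and drives it on down.
- bowl: Bystander: round blue mixing bowl, 100 mm wide, 50 mm high; origin under its centre.
- jar_a: Bystander: small capped jar, 38 mm wide, 62 mm high; origin under its centre.
- jar_b: Bystander: small capped jar, 38 mm wide, 62 mm high; origin under its centre.
- cup: Bystander: glass cup, 60 mm wide, 70 mm high; origin under its centre.
- cast: Bystander: white plaster cast, 60 x 65 x 29 mm; origin under its centre.
- brush: Bystander: brush, 160 mm long, lying beside the unit under the stay.
- spatula: Bystander: spatula, 180 mm long, lying to the left of the unit.

How it is judged:
On the way, in this order (a step that is already met when the one before it is completed fails the run):
1. the stay is broken at its knuckle, well past dead centre, with the hand on its grip (value of joint knuckle above 0.5 rad and distance between the grasp point and stay_knob below 0.06 m), for 0.05 s.
2. the hood stands part-way by itself, at rest, with the fingers off everything (value of joint lid between 0.28 and 0.86 rad and velocity of joint lid between -0.03 and 0.03 rad/s and contact force between the fingers and anything else below 0.3 N), for 0.3 s.
3. the hood comes shut with the hand on its front handle (value of joint lid above 0.935 rad and distance between the grasp point and lid_handle below 0.08 m), for 0.05 s.
At the end, for the whole second after the job is handed in: The hood rests shut on the case, within 0.025 rad (6 mm at its front edge), with the stay folded and nothing moving (value of joint lid above 0.935 rad and velocity of joint lid between -0.05 and 0.05 rad/s and value of joint knuckle above 2.1 rad); the robot touches nothing.
It fails at once if the hood drops: closes faster than 0.8 rad/s (20 cm/s at its front edge) (velocity of joint lid above 0.8 rad/s).
It fails at once if the hood slams: still faster than 0.4 rad/s (10 cm/s at its front edge) as it lands (value of joint lid above 0.92 rad and velocity of joint lid above 0.4 rad/s).
It fails at once if the bowl, a jar, the cup, the cast, the brush or the spatula is shifted by more than 3 cm (distance of any of bowl, jar_a, jar_b, cup, cast, brush, spatula from where it was at the start of the episode above 0.03 m).
It also fails if it takes over 56 s, if anything falls off the work surface, if the arm or the gripper's body presses on something with over 40 N, if the wrist force passes 120 N, or if a joint passes its speed limit or range.

## Working session

There is one attempt and no reset: what is moved stays moved. The work goes in short steps, Python scripts to look and compute and a tool call to move; the robot and the scene stay as the last step left them, time stands still between calls to the robot, and variables do not carry over. Pictures are saved under pics/ and viewed, and the job is handed in when it is done.

Besides the shell and the picture viewer there is one more tool, called after "Emit:" by a JSON object that holds its "api" and its "payload", one argument or row to a line. play_rows: Moves the arm, as the interface text tells. Its arguments: {"type":"object","properties":{"moves":{"type":"array"},"grip_force":{"type":"number"}},"required":["moves"]}

```bash
ls; mkdir -p pics
python3 - <<'E'
from cell import robot
import cv2,numpy as np
np.set_printoptions(precision=4,suppress=True)
s=robot.observe();print(s)
for c in ["scene","top","wrist"]:
    im=robot.read_camera(c);cv2.imwrite(f"pics/{c}0.png",im[:,:,::-1])
    k=robot.get_calibration(c);print(c,k)
E
```

```text
pics
{'time': 0.0, 'qpos': array([ 1.186 ,  0.3427,  1.525 , -0.    ,  1.2754, -0.146 ]), 'qvel': array([-0.0011,  0.0012, -0.0027, -0.0006,  0.0015, -0.0004]), 'joint_efforts': array([ -0.0003, -43.1237, -24.4217,   0.0717,   0.0559,  -0.0001]), 'tool_pos': array([0.124 , 0.5097, 0.226 ]), 'tool_rot': array([-1.6988,  1.5692, -1.9376]), 'contact_force': array([-0.7328, -0.1341, -0.3923]), 'torque': array([ 0.0174, -0.0374, -0.0028]), 'opening': 0.0917766401814687}
scene {'mtx': array([[521.0789,   0.    , 287.1798],
       [  0.    , 521.0789, 204.6351],
       [  0.    ,   0.    ,   1.    ]]), 'view': array([[-0.5636,  0.826 ,  0.0101,  0.2492],
       [-0.6217, -0.4322,  0.6532,  0.2073],
       [ 0.5439,  0.3618,  0.7571, -1.7591],
       [ 0.    ,  0.    ,  0.    ,  1.    ]])}
top {'mtx': array([[527.9419,   0.    , 279.9726],
       [  0.    , 527.9419, 213.2808],
       [  0.    ,   0.    ,   1.    ]]), 'view': array([[-0.0206, -0.9997,  0.0113,  0.063 ],
       [ 0.9876, -0.0186,  0.1559, -0.5374],
       [-0.1557,  0.0144,  0.9877, -1.4678],
       [ 0.    ,  0.    ,  0.    ,  1.    ]])}
wrist {'mtx': array([[313.2412,   0.    , 281.7362],
       [  0.    , 313.2412, 206.5857],
       [  0.    ,   0.    ,   1.    ]]), 'view': array([[ 0.2352,  0.972 , -0.0011, -0.5248],
       [-0.9331,  0.2254, -0.2801,  0.0355],
       [-0.272 ,  0.0669,  0.96  , -0.39  ],
       [ 0.    ,  0.    ,  0.    ,  1.    ]])}
```

View pics/scene0.png

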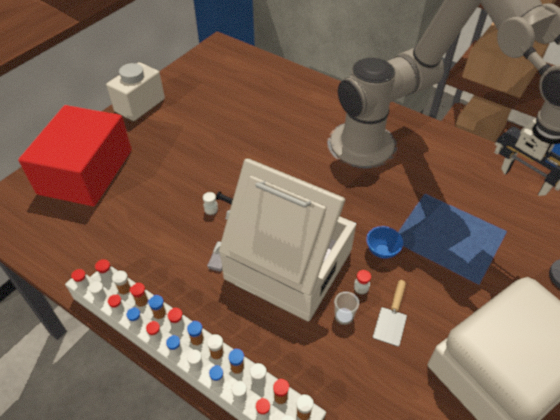

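View pics/top0.png

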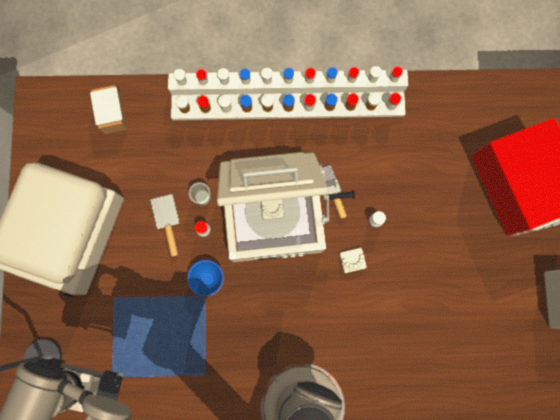

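View pics/wrist0.png

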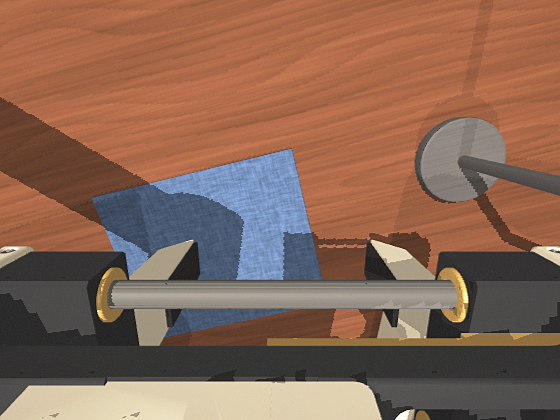

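Run:
```python
from cell import robot
import cv2,numpy as np
for c in ["top","scene"]:
    for l in ["stay_knob","lid_handle","unit","jar_a","cast","brush","cup","bowl","spatula"]:
        print(c,l,[(np.round(d["point"],1).tolist(),round(d["score"],2)) for d in robot.spot_in(c,l)[:3]])
im=cv2.imread("pics/top0.png");cv2.imwrite("pics/topz.png",cv2.resize(im[140:280,190:390],None,fx=4,fy=4,interpolation=cv2.INTER_CUBIC))
im=cv2.imread("pics/scene0.png");cv2.imwrite("pics/scenez.png",cv2.resize(im[160:320,190:370],None,fx=3.7,fy=3.7,interpolation=cv2.INTER_CUBIC))
print(robot.observe()["time"])
```

```text
top stay_knob [([341.5, 196.0], 0.46)]
top lid_handle [([268.9, 176.8], 0.79)]
top unit [([274.2, 203.1], 0.95)]
top jar_a [([375.3, 217.9], 0.6), ([205.6, 230.0], 0.57)]
top cast [([350.2, 257.2], 0.69)]
top brush [([334.4, 185.1], 0.74)]
top cup [([200.1, 193.5], 0.92), ([274.0, 203.0], 0.33)]
top bowl [([272.7, 203.4], 0.7), ([351.2, 257.0], 0.67), ([201.9, 277.9], 0.58)]
top spatula [([163.0, 214.5], 0.85)]
scene stay_knob [([226.8, 197.2], 0.7), ([211.6, 199.2], 0.62)]
scene lid_handle [([281.9, 223.9], 0.74)]
scene unit [([281.0, 240.0], 0.63)]
scene jar_a [([212.3, 200.4], 0.59), ([365.1, 281.6], 0.55)]
scene cast [([282.9, 238.5], 0.51)]
scene brush [([216.0, 260.8], 0.66)]
scene cup [([386.4, 240.1], 0.73), ([349.8, 307.5], 0.66)]
scene bowl [([386.0, 242.1], 0.76)]
scene spatula [([392.0, 319.2], 0.63)]
1.05
```

View pics/topz.png

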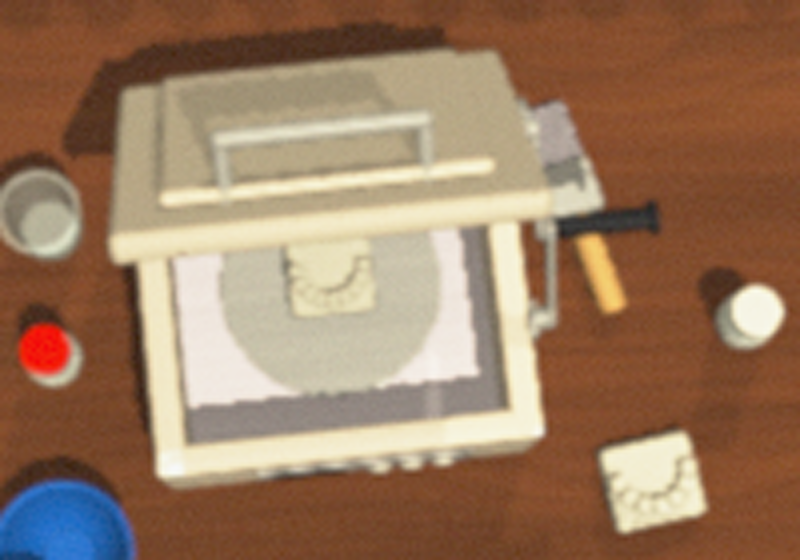

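View pics/scenez.png

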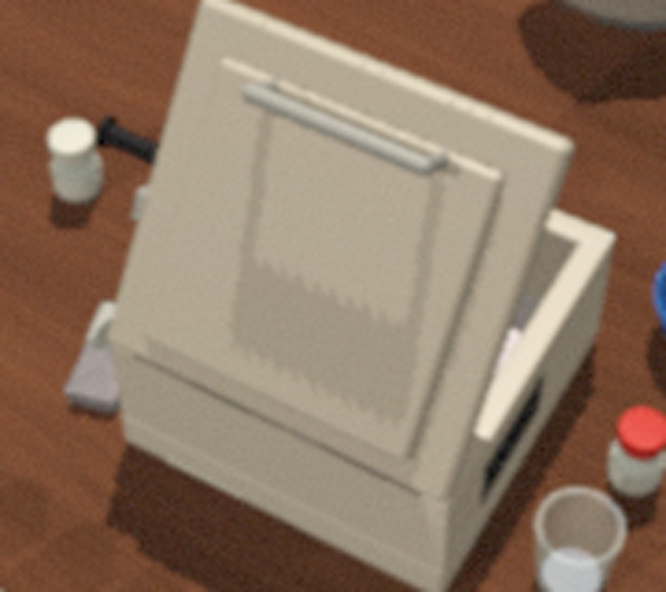

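```bash
cat > h.py <<'E'
from cell import robot
import cv2,numpy as np
from scipy.optimize import least_squares
from scipy.spatial.transform import Rotation as Rn
np.set_printoptions(precision=4,suppress=True)
def proj(k,p):
    p=np.atleast_2d(p);c=p@k["view"][:3,:3].T+k["view"][:3,3]
    u=k["mtx"]@np.stack([c[:,0],-c[:,1],-c[:,2]])
    return (u[:2]/u[2]).T
def tri(obs):
    f=lambda p:np.concatenate([proj(k,p)[0]-q for k,q in obs])
    r=least_squares(f,[.5,0,.15]);return r.x,np.abs(r.fun).max()
def handle(q):  # unit frame
    a=.96-q
    return np.array([.12-.215*np.cos(a)+.06*np.sin(a),0,.12+.215*np.sin(a)+.06*np.cos(a)])
def knob(q):
    a=.96-q;P=np.array([-.1*np.cos(a),.1*np.sin(a)]);F=np.array([-.17,0]);d=P-F;L=np.hypot(*d);d/=L
    h=np.sqrt(max(.0049-L*L/4,0));n=np.array([d[1],-d[0]])
    k=(P+F)/2+n*h*(-1 if q<1e-6 else 1)
    return np.array([.12+k[0],-.184,.12+k[1]])
def U2W(u,p):
    c,s=np.cos(u[2]),np.sin(u[2]);p=np.atleast_2d(p)
    return np.stack([u[0]+c*p[:,0]-s*p[:,1],u[1]+s*p[:,0]+c*p[:,1],p[:,2]],1)
def axes():
    s=robot.observe();R=Rn.from_euler("xyz",s["tool_rot"]).as_matrix();return s,R
E
python3 - <<'E'
from h import *
kt,ks=robot.get_calibration("top"),robot.get_calibration("scene")
z=lambda x,y:np.array([190+x/4,140+y/4]); w=lambda x,y:np.array([190+x/3.7,160+y/3.7])
disc=knob(0)+[0,-.031,0]
H=handle(0)
P=np.array([disc,H+[0,.054,0],H+[0,-.054,0],[-.13,.13,.12],[-.13,-.13,.12],])
ot=[z(655,217),z(220,140),z(425,122),z(158,470),z(545,432)]
Ps=np.array([disc,H+[0,-.054,0],H+[0,.054,0]])
os_=[w(107,130),w(255,93),w(432,160)]
f=lambda u:np.concatenate([(proj(kt,U2W(u,P))-ot).ravel(),(proj(ks,U2W(u,Ps))-os_).ravel()])
r=least_squares(f,[.5,0,0],loss="soft_l1");print(r.x,r.fun.reshape(-1,2))
for a,b in((0,0),(1,2),(2,1)): print(tri([(kt,ot[a]),(ks,os_[b])]),U2W(r.x,P[a]))
u=r.x;np.save("u.npy",u)
for q in(0,.1,.2,.3,.4,.5,.6,.7,.75,.8,.96):print(q,U2W(u,knob(q))[0],U2W(u,handle(q))[0])
s,R=axes();print(s["tool_pos"],R)
k=kt
def ray(px,zz):
    f=lambda p:proj(k,[p[0],p[1],zz])[0]-px
    return least_squares(f,[.5,0]).x
for n,px,zz in(("jarb",z(755,310),.062),("cast",z(650,475),.029),("bowl",[205,277],.05),("jara",z(47,350),.062),("cup",z(40,210),.07)):print(n,ray(px,zz))
E
```

```text
[0.5441 0.0736 0.0906] [[-0.4346  0.1186]
 [ 2.0358 -0.0495]
 [-3.1974 -0.4394]
 [-0.1633  2.3663]
 [-0.3562  1.1731]
 [-1.3627 -0.0072]
 [ 0.4558  0.3925]
 [-5.1925  0.1446]]
(array([ 0.5647, -0.1394,  0.167 ]), np.float64(0.8634520798342464)) [[ 0.5657 -0.1403  0.1667]]
(array([0.5822, 0.1393, 0.3344]), np.float64(1.4817433355849516)) [[0.5849 0.1315 0.3305]]
(array([0.5929, 0.0185, 0.3276]), np.float64(0.9954075664111883)) [[0.5946 0.024  0.3305]]
0 [ 0.5629 -0.1094  0.1667] [0.5897 0.0778 0.3305]
0.1 [ 0.5788 -0.108   0.1361] [0.5692 0.0759 0.3221]
0.2 [ 0.5805 -0.1078  0.1246] [0.5496 0.0741 0.3116]
0.3 [ 0.5804 -0.1078  0.1146] [0.5311 0.0724 0.2992]
0.4 [ 0.5791 -0.108   0.1052] [0.5139 0.0709 0.285 ]
0.5 [ 0.5764 -0.1082  0.0959] [0.4983 0.0694 0.2692]
0.6 [ 0.5723 -0.1086  0.0868] [0.4843 0.0682 0.2519]
0.7 [ 0.5666 -0.1091  0.0779] [0.472  0.0671 0.2333]
0.75 [ 0.5632 -0.1094  0.0737] [0.4666 0.0666 0.2235]
0.8 [ 0.5594 -0.1098  0.0697] [0.4617 0.0661 0.2135]
0.96 [ 0.5458 -0.111   0.0594] [0.4495 0.065  0.18  ]
[0.1242 0.5101 0.2267] [[ 0.      0.2365  0.9716]
 [ 0.0001  0.9716 -0.2365]
 [-1.      0.0001  0.    ]]
jarb [ 0.518  -0.2258]
cast [ 0.4055 -0.1517]
bowl [0.3615 0.2651]
jara [0.4991 0.2729]
cup [0.5976 0.277 ]
```

Emit:
{"api": "play_rows", "payload": {
  "moves": [
    [[-0.04,0,0,8,1],[-0.04,0,0,8,1],[-0.04,0,0,8,1],[-0.04,0,0,8,1],[-0.04,0,0,8,1],[0,0,0,8,1],[0,0,0,8,1],[0,0,0,8,1],[0,0,0,7,1],[0,0,0,0,1]]
  ]
}}

```text
time: 2.05
tool_pos: [0.1239, 0.5094, 0.4353]
tool_rot: [2.917, 1.571, 1.389]
contact_force: [-0.8, -0.6, -0.2]
opening: 0.0917
```

```bash
cat > g.py <<'E'
from h import *
import sys
# print tool-frame delta from current TCP to target with grasp pt at unit (x,y,z), plus turn
u=np.load("u.npy")
def to(p,unit=True,back=.019):
    s,R=axes();W=U2W(u,p)[0] if unit else np.array(p)
    T=W-back*R[:,0]*-1 if False else W+back*R[:,0]
    hd=np.degrees(np.arctan2(R[1,1],R[0,1]));
    print("t",round(s["time"],2),"tcp",s["tool_pos"],"F",s["contact_force"],"op",round(s["opening"],4),"q",s["qpos"])
    print("xaxis",R[:,0],"delta tool",(R.T@(T-s["tool_pos"])),"turn",hd-np.degrees(u[2]))
E
python3 - <<'E'
from g import *
k=knob(0);to([k[0],-.190,.45])
to([k[0],-.190,k[2]])
E
```

```text
t 2.05 tcp [0.1239 0.5094 0.4353] F [-0.7542 -0.5647 -0.2377] op 0.0917 q [1.1859 0.2774 1.0572 0.     1.8068 1.1435]
xaxis [ 0.      0.0002 -1.    ] delta tool [0.0042 0.4126 0.6429] turn -2.7551015371842627
t 2.05 tcp [0.1239 0.5094 0.4353] F [-0.7542 -0.5647 -0.2377] op 0.0917 q [1.1859 0.2774 1.0572 0.     1.8068 1.1435]
xaxis [ 0.      0.0002 -1.    ] delta tool [0.2875 0.4126 0.643 ] turn -2.7551015371842627
```

Emit:
{"api": "play_rows", "payload": {
  "moves": [
    [[0,0.026,0.041,-1,1],[0,0.026,0.041,-1,1],[0,0.026,0.041,-1,1],[0,0.026,0.041,0,1],[0,0.026,0.041,0,1],[0,0.026,0.041,0,1],[0,0.026,0.041,0,1],[0,0.026,0.041,0,1],[0,0.026,0.041,0,1],[0,0.0,0.0,0,1]]
  ]
}}

```text
time: 3.05
tool_pos: [0.4011, 0.1548, 0.4324]
tool_rot: [-0.392, 1.568, -1.822]
contact_force: [0.1, 0.3, 0.2]
opening: 0.0916
```

Run:
```python
from g import *
k=knob(0);to([k[0],-.190,.45])
```

```text
t 3.05 tcp [0.4011 0.1548 0.4324] F [0.1326 0.2624 0.227 ] op 0.0916 q [ 0.1914  0.0828  1.3055 -0.0024  1.7544  0.0503]
xaxis [-0.0007 -0.0025 -1.    ] delta tool [0.002  0.1228 0.2903] turn 2.8693268834620493
```

Emit:
{"api": "play_rows", "payload": {
  "moves": [
    [[0,0.016,0.0375,1,1],[0,0.016,0.0375,1,1],[0,0.016,0.0375,1,1],[0,0.016,0.0375,0,1],[0,0.016,0.0375,0,1],[0,0.016,0.0375,0,1],[0,0.016,0.0375,0,1],[0,0.008,0.02,0,1],[0,0,0,0,1],[0,0,0,0,1]]
  ]
}}

```text
time: 4.05
tool_pos: [0.5565, -0.1169, 0.4308]
tool_rot: [-2.523, 1.566, 2.311]
contact_force: [0.4, 0.7, 0.9]
opening: 0.0918
```

Run:
```python
from g import *
k=knob(0);to([k[0],-.190,k[2]])
im=robot.read_camera("wrist");cv2.imwrite("pics/w1.png",im[:,:,::-1])
c=robot.get_calibration("wrist");print(proj(c,U2W(u,[k,k+[0,.031,0],k+[0,-.031,0]])))
print(robot.spot_in("wrist","stay_knob"))
```

```text
t 4.05 tcp [ 0.5565 -0.1169  0.4308] F [0.3937 0.6861 0.9016] op 0.0918 q [-0.343   0.3767  0.927   0.0021  1.8417 -0.4643]
xaxis [-0.003   0.0032 -1.    ] delta tool [0.2832 0.0077 0.0003] turn 1.7915734053323389
[[287.7543 169.2871]
 [288.6454 146.1   ]
 [286.8986 191.5542]]
[{'point': [290.4, 156.6], 'score': 0.85}]
```

View pics/w1.png

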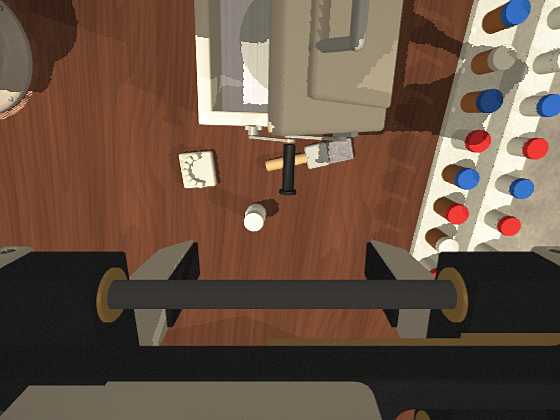

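Emit:
{"api": "play_rows", "payload": {
  "moves": [
    [[0.035,0.004,0,1,1],[0.035,0.005,0,1,1],[0.035,0,0,0,1],[0.035,0,0,0,1],[0.035,0,0,0,1],[0.03,0,0,0,1],[0.02,0,0,0,1],[0.02,0,0,0,1],[0,0,0,0,1],[0,0,0,0,1]]
  ]
}}

```text
time: 5.15
tool_pos: [0.5638, -0.0997, 0.1871]
tool_rot: [1.509, 1.559, 0.047]
contact_force: [1.0, 1.2, 0.2]
opening: 0.0921
```

Run:
```python
from g import *
k=knob(0);to([k[0],-.190,k[2]])
im=robot.read_camera("wrist");cv2.imwrite("pics/w2.png",im[:,:,::-1])
c=robot.get_calibration("wrist");print(proj(c,U2W(u,[k,k+[0,.031,0],k+[0,-.031,0]])))
```

```text
t 5.15 tcp [ 0.5638 -0.0997  0.1871] F [0.9904 1.1816 0.2015] op 0.0921 q [-0.3113  0.4548  1.4621  0.0045  1.2135 -0.4223]
xaxis [ 0.0119  0.0006 -0.9999] delta tool [ 0.0394 -0.0023  0.0155] turn 1.083719814799906
[[278.2695 258.416 ]
 [279.1617 210.7763]
 [277.4536 301.9793]]
```

View pics/w2.png

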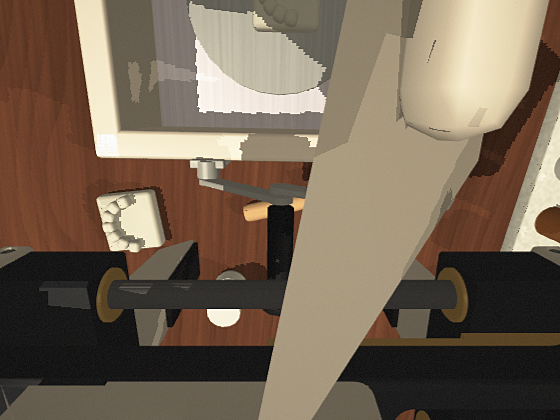

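Emit:
{"api": "play_rows", "payload": {
  "moves": [
    [[0,0,0.008,0.5,1],[0,-0.001,0.008,0.5,1],[0,0,0,0,1],[0.01,0,0,0,1],[0.01,0,0,0,1],[0.01,0,0,0,1],[0.008,0,0,0,1],[0,0,0,0,1],[0,0,0,0,1],[0,0,0,0,1]]
  ]
}}

```text
time: 6.2
tool_pos: [0.5662, -0.1175, 0.1487]
tool_rot: [1.427, 1.554, -0.053]
contact_force: [-0.1, -0.4, -0.2]
opening: 0.0914
```

Run:
```python
from g import *
k=knob(0);to([k[0],-.190,k[2]])
im=robot.read_camera("wrist");cv2.imwrite("pics/w3.png",im[:,:,::-1])
```

```text
t 6.2 tcp [ 0.5662 -0.1175  0.1487] F [-0.0917 -0.3887 -0.1525] op 0.0914 q [-0.3396  0.4993  1.5016  0.0051  1.125  -0.4325]
xaxis [ 0.0163 -0.0009 -0.9999] delta tool [ 0.001  -0.0023 -0.0022] turn 0.007161207495827604
```

View pics/w3.png

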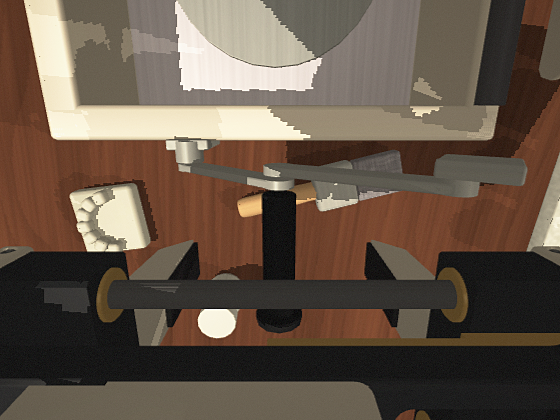

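Emit:
{"api": "play_rows", "payload": {
  "moves": [
    [[0,-0.001,0,0,-0.3],[0,0,0,0,-0.5],[0,0,0,0,-0.7],[0,0,0,0,-0.8],[0,0,0,0,-1],[0,0,0,0,-1],[0,0,0,0,-1],[0,0,0,0,-1],[0,0,0,0,-1],[0,0,0,0,-1]]
  ],
  "grip_force": 25
}}

```text
time: 7.25
tool_pos: [0.5656, -0.1177, 0.1501]
tool_rot: [1.382, 1.552, -0.098]
contact_force: [-4.4, -0.6, -0.9]
opening: 0.0165
```

Run:
```python
from g import *
k=knob(0);to([k[0],-.190,k[2]])
for q in (0.001,.003,.005,.01,.02,.03,.05,.1,.15,.2,.25,.3): print(q,(knob(q)-k)*1000)
```

```text
t 7.25 tcp [ 0.5656 -0.1177  0.1501] F [-4.4144 -0.5649 -0.935 ] op 0.0165 q [-0.3403  0.4957  1.5035  0.005   1.1242 -0.4333]
xaxis [ 0.0185 -0.0018 -0.9998] delta tool [ 0.0024 -0.0017 -0.0024] turn 0.02051914909583541
0.001 [  8.5503   0.     -11.8424]
0.003 [  8.9813   0.     -12.6047]
0.005 [  9.3634   0.     -13.2999]
0.01 [ 10.1722   0.     -14.8363]
0.02 [ 11.4118   0.     -17.3899]
0.03 [ 12.3617   0.     -19.5472]
0.05 [ 13.7822   0.     -23.211 ]
0.1 [ 15.9451   0.     -30.5328]
0.15 [ 17.1053   0.     -36.6171]
0.2 [ 17.6807   0.     -42.0819]
0.25 [ 17.8296   0.     -47.1868]
0.3 [ 17.623    0.     -52.0717]
```

Emit:
{"api": "play_rows", "payload": {
  "moves": [
    [[0.0023,0.0019,0,0,-1],[0.0024,0.0018,0,0,-1],[0.0024,0.0017,0,0,-1],[0.0025,0.0016,0,0,-1],[0.0026,0.0015,0,0,-1],[0.0026,0.0014,0,0,-1],[0.0027,0.0013,0,0,-1],[0.0028,0.0012,0,0,-1],[0.0028,0.0011,0,0,-1],[0.0029,0.001,0,0,-1]]
  ],
  "grip_force": 40
}}

```text
time: 8.25
tool_pos: [0.5805, -0.1164, 0.1208]
tool_rot: [1.39, 1.556, -0.09]
contact_force: [-1.5, -0.9, -1.5]
opening: 0.015
```

```bash
cat > pic.py <<'E'
from g import *
import sys
n=sys.argv[1]
a=[]
for c in sys.argv[2:]:
    im=robot.read_camera(c)[:,:,::-1]
    a.append(im[100:350,150:430] if c!="wrist" else im)
a=[cv2.resize(i,(400,int(400*i.shape[0]/i.shape[1]))) for i in a]
h=max(i.shape[0] for i in a)
cv2.imwrite(f"pics/{n}.png",np.hstack([cv2.copyMakeBorder(i,0,h-i.shape[0],0,0,0) for i in a]))
E
python3 - <<'E'
from g import *
k=knob(.1);to([k[0],-.190,k[2]])
E
python3 pic.py b1 top scene
```

```text
t 8.25 tcp [ 0.5805 -0.1164  0.1208] F [-1.5048 -0.9078 -1.4998] op 0.015 q [-0.3292  0.5532  1.4919  0.004   1.0821 -0.4219]
xaxis [ 0.0147 -0.0013 -0.9999] delta tool [ 0.0037 -0.0008 -0.0025] turn 0.016480472727116613
```

View pics/b1.png

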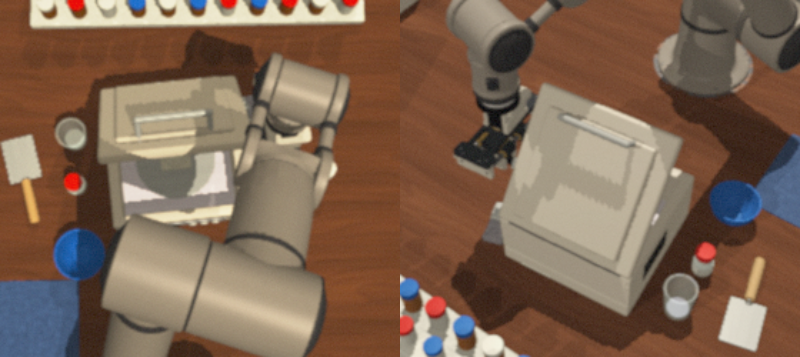

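Emit:
{"api": "play_rows", "payload": {
  "moves": [
    [[0.0029,0.0007,0,0,-1],[0.0029,0.0006,0,0,-1],[0.003,0.0005,0,0,-1],[0.003,0.0003,0,0,-1],[0.003,0.0002,0,0,-1],[0.003,0.0001,0,0,-1],[0.003,-0.0001,0,0,-1],[0.003,-0.0002,0,0,-1],[0.003,-0.0003,0,0,-1],[0.003,-0.0004,0,0,-1]]
  ],
  "grip_force": 40
}}

```text
time: 9.35
tool_pos: [0.5808, -0.1163, 0.0886]
tool_rot: [1.385, 1.56, -0.095]
contact_force: [-5.0, -1.0, 1.1]
opening: 0.015
```

Run:
```python
from g import *
for q in (.3,.4,.7):k=knob(q);to([k[0],-.190,k[2]])
```

```text
t 9.35 tcp [ 0.5808 -0.1163  0.0886] F [-4.9937 -0.9826  1.0926] op 0.015 q [-0.3284  0.5929  1.521   0.0031  1.0168 -0.4211]
xaxis [ 0.0112 -0.0011 -0.9999] delta tool [-0.007   0.0007 -0.0024] turn 0.028581726011781328
t 9.35 tcp [ 0.5808 -0.1163  0.0886] F [-4.9937 -0.9826  1.0926] op 0.015 q [-0.3284  0.5929  1.521   0.0031  1.0168 -0.4211]
xaxis [ 0.0112 -0.0011 -0.9999] delta tool [ 0.0025 -0.0008 -0.0024] turn 0.028581726011781328
t 9.35 tcp [ 0.5808 -0.1163  0.0886] F [-4.9937 -0.9826  1.0926] op 0.015 q [-0.3284  0.5929  1.521   0.0031  1.0168 -0.4211]
xaxis [ 0.0112 -0.0011 -0.9999] delta tool [ 0.0296 -0.0136 -0.0025] turn 0.028581726011781328
```

Emit:
{"api": "play_rows", "payload": {
  "moves": [
    [[0.003,-0.0006,0,0,-1],[0.003,-0.0008,0,0,-1],[0.003,-0.0009,0,0,-1],[0.003,-0.0011,0,0,-1],[0.003,-0.0013,0,0,-1],[0.003,-0.0014,0,0,-1],[0.003,-0.0016,0,0,-1],[0.0029,-0.0018,0,0,-1],[0.0028,-0.0019,0,0,-1],[0,0,0,0,-1]]
  ],
  "grip_force": 40
}}

```text
time: 10.35
tool_pos: [0.5687, -0.1174, 0.0624]
tool_rot: [1.36, 1.558, -0.12]
contact_force: [-4.8, -1.3, -1.2]
opening: 0.015
```

```bash
python3 - <<'E'
from g import *
for q in (.6,.65,.7,.75):k=knob(q);to([k[0],-.190,k[2]])
E
python3 pic.py b2 top scene
```

```text
t 10.35 tcp [ 0.5687 -0.1174  0.0624] F [-4.8266 -1.3489 -1.1852] op 0.015 q [-0.337   0.6082  1.5808  0.0034  0.9403 -0.43  ]
xaxis [ 0.0126 -0.0015 -0.9999] delta tool [-0.0054  0.0047 -0.0024] turn 0.028181246815441874
t 10.35 tcp [ 0.5687 -0.1174  0.0624] F [-4.8266 -1.3489 -1.1852] op 0.015 q [-0.337   0.6082  1.5808  0.0034  0.9403 -0.43  ]
xaxis [ 0.0126 -0.0015 -0.9999] delta tool [-0.0009  0.002  -0.0024] turn 0.028181246815441874
t 10.35 tcp [ 0.5687 -0.1174  0.0624] F [-4.8266 -1.3489 -1.1852] op 0.015 q [-0.337   0.6082  1.5808  0.0034  0.9403 -0.43  ]
xaxis [ 0.0126 -0.0015 -0.9999] delta tool [ 0.0035 -0.0011 -0.0024] turn 0.028181246815441874
t 10.35 tcp [ 0.5687 -0.1174  0.0624] F [-4.8266 -1.3489 -1.1852] op 0.015 q [-0.337   0.6082  1.5808  0.0034  0.9403 -0.43  ]
xaxis [ 0.0126 -0.0015 -0.9999] delta tool [ 0.0077 -0.0046 -0.0024] turn 0.028181246815441874
```

View pics/b2.png

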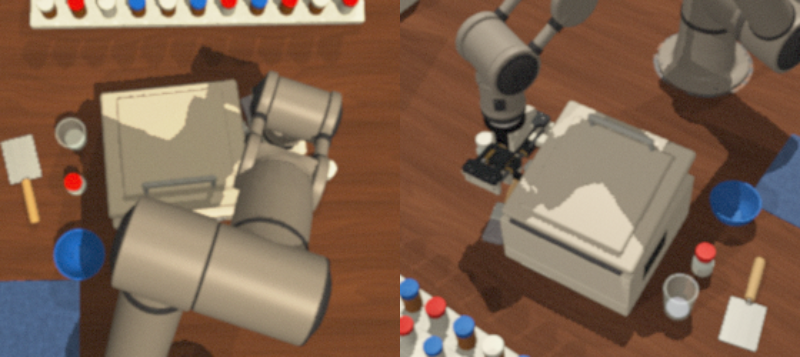

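Emit:
{"api": "play_rows", "payload": {
  "moves": [
    [[0.0022,-0.0018,0,0,-1],[0.002,-0.0018,0,0,-1],[0,0,0,0,-1],[0,0,0,0,-1],[0,0,0,0,-0.7],[0,0,0,0,-0.4],[0,0,0,0,0],[0,0,0,0,0.4],[0,0,0,0,0.4],[0,0,0,0,0.4]]
  ],
  "grip_force": 20
}}

```text
time: 11.45
tool_pos: [0.57, -0.1177, 0.0598]
tool_rot: [1.374, 1.547, -0.106]
contact_force: [0.3, -0.2, -0.9]
opening: 0.0508
```

```bash
python3 - <<'E'
from g import *
for q in (.65,.7):k=knob(q);to([k[0],-.190,k[2]])
E
python3 pic.py b3 top scene wrist
python3 - <<'E'
import cv2
i=cv2.imread('pics/b3.png');print(i.shape);cv2.imwrite('pics/b3s.png',cv2.resize(i,(800,int(i.shape[0]*800/i.shape[1]))))
E
```

```text
t 11.45 tcp [ 0.57   -0.1177  0.0598] F [ 0.2572 -0.1791 -0.865 ] op 0.0508 q [-0.3383  0.6083  1.5901  0.007   0.9196 -0.4328]
xaxis [ 0.0241 -0.0026 -0.9997] delta tool [-0.0035  0.0011 -0.0027] turn -0.016458579413191288
t 11.45 tcp [ 0.57   -0.1177  0.0598] F [ 0.2572 -0.1791 -0.865 ] op 0.0508 q [-0.3383  0.6083  1.5901  0.007   0.9196 -0.4328]
xaxis [ 0.0241 -0.0026 -0.9997] delta tool [ 0.0008 -0.0021 -0.0028] turn -0.016458579413191288
(357, 1200, 3)
```

View pics/b3s.png

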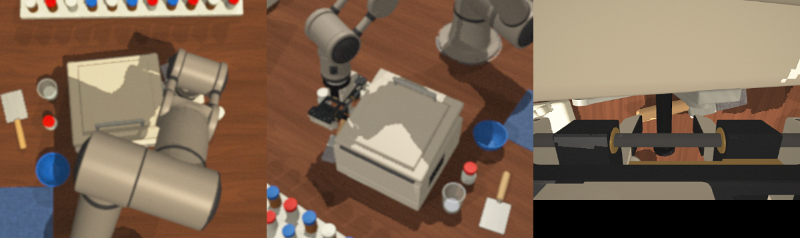

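Emit:
{"api": "play_rows", "payload": {
  "moves": [
    [[0,0,0,0,0.6],[0,0,0,0,0.6],[0,0,0,0,0.6],[0,0,0,0,0.6],[-0.01,0,0.001,0,0.6],[-0.02,0,0,0,0.6],[-0.02,0,0,0,0.6],[-0.02,0,0,0,0.6],[-0.02,0,0,0,0.6],[0,0,0,0,0.6]]
  ]
}}

```text
time: 12.6
tool_pos: [0.5676, -0.1189, 0.1559]
tool_rot: [1.368, 1.546, -0.113]
contact_force: [0.3, 0.7, -0.2]
opening: 0.0733
```

Run:
```python
from g import *
for q in (.65,.7):k=knob(q);to([k[0],-.190,k[2]])
c=robot.get_calibration("wrist")["view"];print("cam",-c[:3,:3].T@c[:3,3])
```

```text
t 12.6 tcp [ 0.5676 -0.1189  0.1559] F [ 0.2806  0.7063 -0.2467] op 0.0733 q [-0.3417  0.4905  1.4951  0.0061  1.1323 -0.4342]
xaxis [ 0.0242 -0.0028 -0.9997] delta tool [ 0.0926  0.0012 -0.0042] turn -0.029383565962921132
t 12.6 tcp [ 0.5676 -0.1189  0.1559] F [ 0.2806  0.7063 -0.2467] op 0.0733 q [-0.3417  0.4905  1.4951  0.0061  1.1323 -0.4342]
xaxis [ 0.0242 -0.0028 -0.9997] delta tool [ 0.0969 -0.002  -0.0042] turn -0.029383565962921132
cam [ 0.5569 -0.0427  0.313 ]
```

Emit:
{"api": "play_rows", "payload": {
  "moves": [
    [[-0.03,0,0,0,0.6],[-0.03,0,0,0,0.6],[-0.03,0,0,0,0.6],[-0.03,0,0,0,0.6],[-0.03,0,0,0,0.6],[-0.02,0,0,0,0.6],[0,0,0,0,0.6],[0,0,0,0,0.6],[0,0,0,0,0.6],[0,0,0,0,0.6]]
  ]
}}

```text
time: 13.6
tool_pos: [0.5607, -0.118, 0.3247]
tool_rot: [1.561, 1.558, 0.08]
contact_force: [0.8, -0.1, -0.4]
opening: 0.0737
```

Run:
```python
from g import *
h=handle(.68);to([h[0],0,.35])
im=robot.read_camera("wrist");cv2.imwrite("pics/w4.png",im[:,:,::-1])
c=robot.get_calibration("wrist")
for q in(.6,.64,.68,.72):print(q,proj(c,U2W(u,[handle(q)+[0,.054,0],handle(q),handle(q)-[0,.054,0],knob(q)])).tolist())
print(robot.spot_in("wrist","lid_handle"),robot.spot_in("wrist","stay_knob"))
```

```text
t 13.6 tcp [ 0.5607 -0.118   0.3247] F [ 0.8305 -0.0773 -0.4439] op 0.0737 q [-0.3441  0.3738  1.21    0.0054  1.5459 -0.4339]
xaxis [ 0.013   0.001  -0.9999] delta tool [-0.0073 -0.0691 -0.1922] turn -0.05374140667258498
0.6 [[172.79612942418444, -207.06071447370428], [181.5527051382044, -87.13074256783477], [189.00108070471745, 14.882133425011386], [289.2743824622911, 170.56282644090507]]
0.64 [[167.9043368600899, -194.58450897659128], [176.72884762082342, -79.91069207213435], [184.27871017463607, 18.199172556526246], [287.5529391818745, 170.08772853131293]]
0.68 [[163.99437801802387, -182.72752129773247], [172.7998304593816, -73.00675987993134], [180.37530212131298, 21.387767190835106], [285.66002467936255, 169.62855611819802]]
0.72 [[160.97509203582285, -171.47391481790345], [169.69054878150547, -66.41574766678393], [177.2283989102018, 24.447272125375633], [283.6002331836422, 169.18839739644275]]
[{'point': [268.8, 62.2], 'score': 0.59}] [{'point': [285.3, 162.0], 'score': 0.93}, {'point': [323.4, 161.9], 'score': 0.28}]
```

View pics/w4.png

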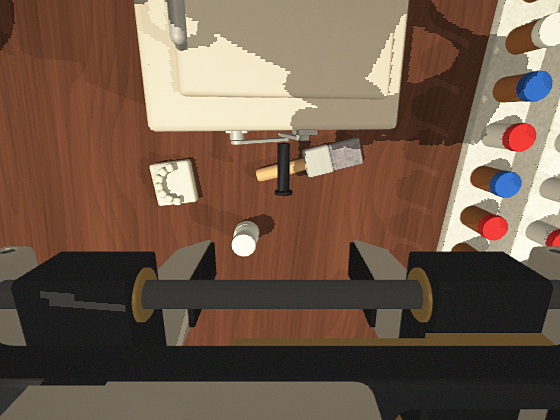

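Emit:
{"api": "play_rows", "payload": {
  "moves": [
    [[0,-0.008,-0.022,0,0.6],[0,-0.008,-0.022,0,0.6],[0,-0.008,-0.022,0,0.6],[0,-0.008,-0.022,0,0.6],[0,-0.008,-0.022,0,0.6],[0,-0.008,-0.022,0,0.6],[0,-0.008,-0.022,0,0.6],[0,-0.008,-0.022,0,0.6],[0,0,0,0,0.6],[0,0,0,0,0.6]]
  ]
}}

```text
time: 14.75
tool_pos: [0.4778, 0.057, 0.3203]
tool_rot: [1.698, 1.562, 0.215]
contact_force: [1.2, -0.4, -0.3]
opening: 0.0735
```

```bash
python3 - <<'E'
from g import *
h=handle(.71);to([h[0],0,h[2]])
python=0
im=robot.read_camera("wrist");cv2.imwrite("pics/w5.png",im[:,:,::-1])
c=robot.get_calibration("wrist")
for q in(.67,.71):print(q,proj(c,U2W(u,[handle(q)+[0,.054,0],handle(q),handle(q)-[0,.054,0],knob(q)])).tolist())
print(robot.spot_in("wrist","lid_handle"))
E
python3 pic.py b4 top scene
```

```text
t 14.75 tcp [0.4778 0.057  0.3203] F [ 1.1624 -0.4091 -0.2846] op 0.0735 q [-0.0422  0.196   1.4664  0.0022  1.471  -0.1307]
xaxis [ 0.0083  0.0018 -1.    ] delta tool [ 0.1079 -0.0067 -0.0105] turn -0.1325534240909496
0.67 [[278.8960000377519, 131.07016844304857], [279.17173643608373, 201.26154229803166], [279.4158174712027, 263.3947365030534], [332.82639687292846, 295.3180432955385]]
0.71 [[272.88744540431804, 130.60486088234876], [273.51068604404315, 198.8110027325718], [274.0643139226592, 259.3988707473788], [330.68596185310207, 294.005911935208]]
[{'point': [331.2, 147.0], 'score': 0.87}, {'point': [331.7, 147.9], 'score': 0.56}]
```

View pics/w5.png

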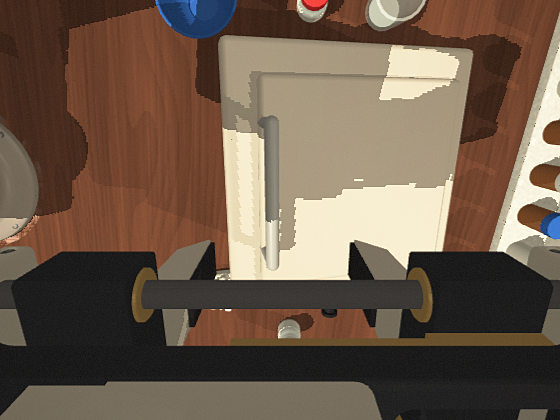

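View pics/b4.png

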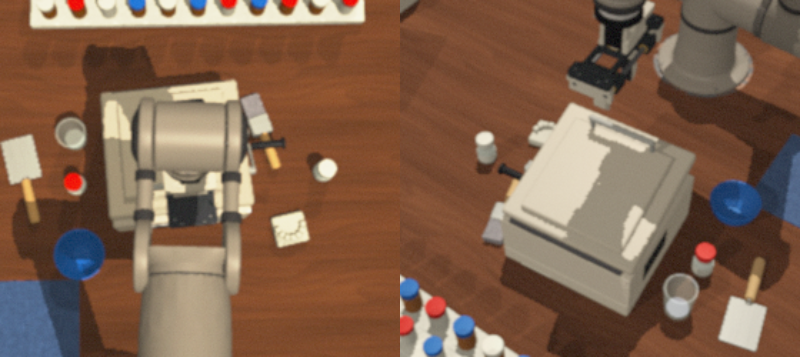

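Emit:
{"api": "play_rows", "payload": {
  "moves": [
    [[0,-0.004,-0.005,0,0.1],[0,-0.003,-0.005,0,0.1],[0.02,0,0,0,0.1],[0.02,0,0,0,0.1],[0.02,0,0,0,0.1],[0.015,0,0,0,0.1],[0.01,0,0,0,0.1],[0.005,0,0,0,0.1],[0,0,0,0,0.1],[0,0,0,0,0.1]]
  ]
}}

```text
time: 15.95
tool_pos: [0.4709, 0.0659, 0.2281]
tool_rot: [1.675, 1.559, 0.187]
contact_force: [0.1, -1.3, 0.3]
opening: 0.0506
```

Run:
```python
from g import *
h=handle(.71);to([h[0],0,h[2]])
im=robot.read_camera("wrist");cv2.imwrite("pics/w6.png",im[:,:,::-1])
```

```text
t 15.95 tcp [0.4709 0.0659 0.2281] F [ 0.0631 -1.3026  0.3098] op 0.0506 q [-0.0239  0.2436  1.6599  0.0025  1.2269 -0.1075]
xaxis [ 0.0112  0.0021 -0.9999] delta tool [ 0.0158  0.0001 -0.001 ] turn -0.44677714782673306
```

View pics/w6.png

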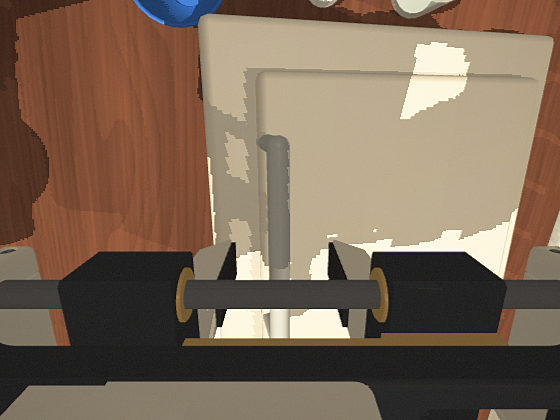

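Emit:
{"api": "play_rows", "payload": {
  "moves": [
    [[0.006,0,0,0,0.1],[0.006,-0.001,0,0,0.1],[0,0,0,0,-0.2],[0,0,0,0,-0.4],[0,0,0,0,-0.6],[0,0,0,0,-0.8],[0,0,0,0,-1],[0,0,0,0,-1],[0,0,0,0,-1],[0,0,0,0,-1]]
  ],
  "grip_force": 20
}}

```text
time: 17.0
tool_pos: [0.4695, 0.0657, 0.2166]
tool_rot: [1.634, 1.559, 0.146]
contact_force: [-1.2, -0.6, -0.9]
opening: 0.0111
```

Run:
```python
from g import *
h=handle(.71);to([h[0],0,h[2]])
for q in (.7,.72,.75,.8,.85,.9,.93,.96):print(q,(handle(q)-h)*1000)
```

```text
t 17.0 tcp [0.4695 0.0657 0.2166] F [-1.1846 -0.5522 -0.9434] op 0.0111 q [-0.0241  0.2515  1.6831  0.0021  1.1956 -0.1078]
xaxis [ 0.0114  0.0017 -0.9999] delta tool [ 0.0043  0.0017 -0.0011] turn -0.4383441425752048
0.7 [1.1229 0.     1.9291]
0.72 [-1.1036  0.     -1.9403]
0.75 [-4.2971  0.     -7.8259]
0.8 [ -9.2228   0.     -17.8395]
0.85 [-13.6419   0.     -28.0869]
0.9 [-17.5433   0.     -38.5423]
0.93 [-19.6316   0.     -44.9046]
0.96 [-21.5281   0.     -51.3266]
```

Emit:
{"api": "play_rows", "payload": {
  "moves": [
    [[0.003,-0.0016,0,0,-1],[0.003,-0.0016,0,0,-1],[0.003,-0.0015,0,0,-1],[0.003,-0.0015,0,0,-1],[0.003,-0.0014,0,0,-1],[0.003,-0.0014,0,0,-1],[0.003,-0.0013,0,0,-1],[0.003,-0.0013,0,0,-1],[0.003,-0.0012,0,0,-1],[0.003,-0.0012,0,0,-1]]
  ]
}}

```text
time: 18.0
tool_pos: [0.4558, 0.0645, 0.1852]
tool_rot: [1.59, 1.555, 0.102]
contact_force: [-1.9, 0.1, 2.8]
opening: 0.0112
```

Run:
```python
from g import *
for q in (.85,.9,.96): h=handle(q);to([h[0],0,h[2]],back=.015)
```

```text
t 18.0 tcp [0.4558 0.0645 0.1852] F [-1.8571  0.0747  2.8313] op 0.0112 q [-0.0276  0.2575  1.7701  0.0022  1.0988 -0.1116]
xaxis [ 0.0152  0.0016 -0.9999] delta tool [-0.003   0.0019 -0.0011] turn -0.4327848350607635
t 18.0 tcp [0.4558 0.0645 0.1852] F [-1.8571  0.0747  2.8313] op 0.0112 q [-0.0276  0.2575  1.7701  0.0022  1.0988 -0.1116]
xaxis [ 0.0152  0.0016 -0.9999] delta tool [ 0.0074 -0.0022 -0.0011] turn -0.4327848350607635
t 18.0 tcp [0.4558 0.0645 0.1852] F [-1.8571  0.0747  2.8313] op 0.0112 q [-0.0276  0.2575  1.7701  0.0022  1.0988 -0.1116]
xaxis [ 0.0152  0.0016 -0.9999] delta tool [ 0.0201 -0.0064 -0.0011] turn -0.4327848350607635
```

Emit:
{"api": "play_rows", "payload": {
  "moves": [
    [[0.0025,-0.0009,0,0,-1],[0.0025,-0.0009,0,0,-1],[0.0025,-0.0009,0,0,-1],[0.0025,-0.0008,0,0,-1],[0.002,-0.0007,0,0,-1],[0.002,-0.0006,0,0,-1],[0.0015,-0.0005,0,0,-1],[0.0015,-0.0005,0,0,-1],[0.001,-0.0003,0,0,-1],[0.001,0,0,0,-1]]
  ]
}}

```text
time: 19.0
tool_pos: [0.4509, 0.064, 0.1688]
tool_rot: [1.552, 1.55, 0.065]
contact_force: [-5.5, -0.5, 12.8]
opening: 0.0111
```

```bash
python3 - <<'E'
from g import *
for q in (.93,.96): h=handle(q);to([h[0],0,h[2]],back=.015)
E
python3 pic.py b5 top scene
```

```text
t 19.0 tcp [0.4509 0.064  0.1688] F [-5.5456 -0.5218 12.8361] op 0.0111 q [-0.0289  0.2652  1.8113  0.0023  1.0441 -0.1134]
xaxis [ 0.0211  0.0014 -0.9998] delta tool [-0.0026  0.0009 -0.0011] turn -0.41067003395686363
t 19.0 tcp [0.4509 0.064  0.1688] F [-5.5456 -0.5218 12.8361] op 0.0111 q [-0.0289  0.2652  1.8113  0.0023  1.0441 -0.1134]
xaxis [ 0.0211  0.0014 -0.9998] delta tool [ 0.0038 -0.0011 -0.0011] turn -0.41067003395686363
```

View pics/b5.png

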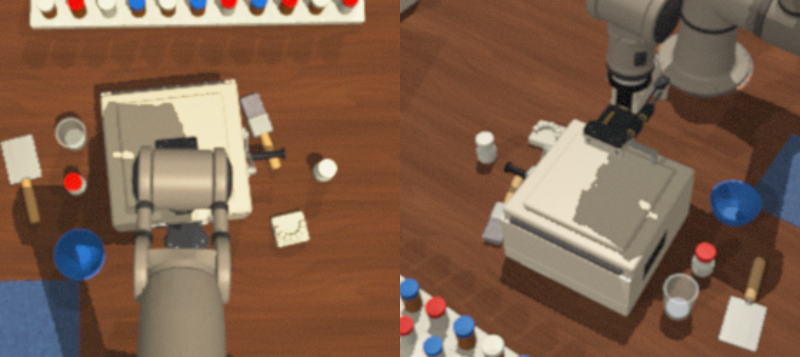

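Emit:
{"api": "play_rows", "payload": {
  "moves": [
    [[0.001,-0.0003,0,0,-1],[0.001,-0.0003,0,0,-1],[0.001,-0.0003,0,0,-1],[0.001,0,0,0,-1],[0.001,0,0,0,-1],[0,0,0,0,-1],[0,0,0,0,-1],[0,0,0,0,-1],[0,0,0,0,-1],[0,0,0,0,-1]]
  ]
}}

```text
time: 20.1
tool_pos: [0.451, 0.064, 0.1689]
tool_rot: [1.526, 1.544, 0.039]
contact_force: [-1.0, -0.4, 4.1]
opening: 0.0112
```

Run:
```python
from g import *
for q in (.93,.96): h=handle(q);to([h[0],0,h[2]],back=.015)
im=robot.read_camera("scene")[:,:,::-1];cv2.imwrite("pics/s7.png",cv2.resize(im[160:320,190:370],None,fx=3.7,fy=3.7,interpolation=cv2.INTER_CUBIC))
im=robot.read_camera("wrist");cv2.imwrite("pics/w7.png",im[:,:,::-1])
c=robot.get_calibration("wrist")
for q in(.9,.93,.96):
    a=.96-q
    e=np.array([.12-.25*np.cos(a),.13,.12+.25*np.sin(a)])
    print(q,proj(c,U2W(u,[knob(q),knob(q)-[0,.031,0],e])).tolist(),proj(robot.get_calibration("top"),U2W(u,[knob(q)-[0,.031,0]])))
```

```text
t 20.1 tcp [0.451  0.064  0.1689] F [-1.0166 -0.3675  4.0871] op 0.0112 q [-0.0288  0.2618  1.816   0.0021  1.0366 -0.1136]
xaxis [ 0.0272  0.0011 -0.9996] delta tool [-0.0025  0.001  -0.0011] turn -0.3886753269835461
t 20.1 tcp [0.451  0.064  0.1689] F [-1.0166 -0.3675  4.0871] op 0.0112 q [-0.0288  0.2618  1.816   0.0021  1.0366 -0.1136]
xaxis [ 0.0272  0.0011 -0.9996] delta tool [ 0.0039 -0.0011 -0.0011] turn -0.3886753269835461
0.9 [[359.9880227472395, 372.10345244572477], [358.1120389701491, 395.47568310291166], [211.42603044582572, 7.944944874469166]] [[348.4178 205.5118]]
0.93 [[357.064137406363, 370.8505849527574], [355.27265268146846, 394.1431542673534], [213.3513336068848, 12.337294253383416]] [[348.4526 206.5255]]
0.96 [[354.218930002874, 369.7356812338296], [352.5082946023282, 392.9569549071341], [215.5162084382732, 16.386750623082538]] [[348.4953 207.5237]]
```

View pics/s7.png

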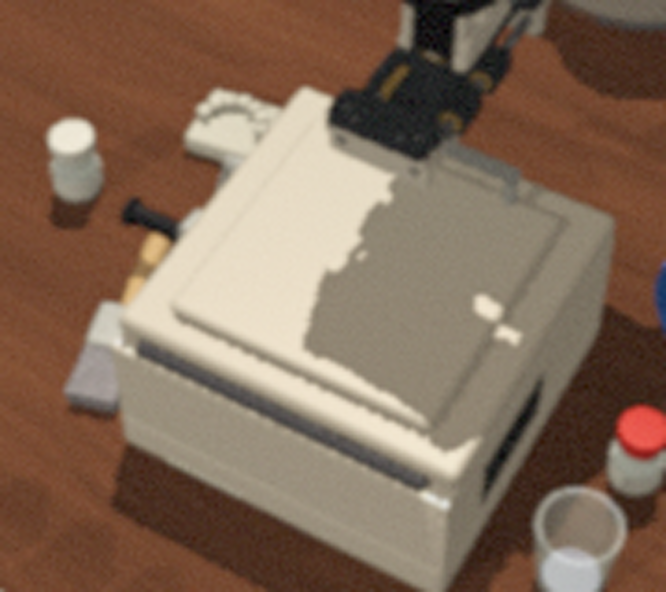

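View pics/w7.png

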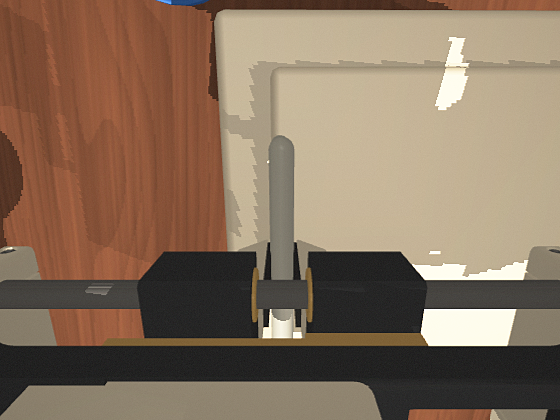

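Emit:
{"api": "play_rows", "payload": {
  "moves": [
    [[0.002,0,0,0,-1],[0.002,0,0,0,-1],[0.002,0,0,0,-1],[0.002,0,0,0,-1],[0.002,0,0,0,-1],[0.002,0,0,0,-1],[0.002,0,0,0,-1],[0.002,0,0,0,-1],[0.002,0,0,0,-1],[0.002,0,0,0,-1]]
  ]
}}

```text
time: 21.2
tool_pos: [0.4512, 0.064, 0.1686]
tool_rot: [1.453, 1.53, -0.032]
contact_force: [-9.1, 0.1, 23.8]
opening: 0.0116
```

Run:
```python
from g import *
h=handle(.96);to([h[0],0,h[2]],back=.015)
```

```text
t 21.2 tcp [0.4512 0.064  0.1686] F [-9.1392  0.1186 23.8353] op 0.0116 q [-0.0274  0.2556  1.8264 -0.0002  1.0187 -0.1135]
xaxis [ 0.0408 -0.0013 -0.9992] delta tool [ 0.0035 -0.0012 -0.0011] turn -0.24574877737048073
```

Emit:
{"api": "play_rows", "payload": {
  "moves": [
    [[0,0,0,0,-1],[0,0,0,0,-1],[0,0,0,0,-0.8],[0,0,0,0,-0.6],[0,0,0,0,-0.3],[0,0,0,0,0],[0,0,0,0,0],[0,0,0,0,0],[0,0,0,0,0],[0,0,0,0,0]]
  ]
}}

```text
time: 22.2
tool_pos: [0.4506, 0.0641, 0.167]
tool_rot: [1.457, 1.533, -0.027]
contact_force: [-0.3, -0.1, -0.0]
opening: 0.046
```

Run:
```python
from g import *
h=handle(.96);to([h[0],0,h[2]],back=.015)
im=robot.read_camera("wrist");cv2.imwrite("pics/w8.png",im[:,:,::-1])
```

```text
t 22.2 tcp [0.4506 0.0641 0.167 ] F [-0.286  -0.1113 -0.0032] op 0.046 q [-0.0274  0.2579  1.8282  0.      1.0172 -0.1133]
xaxis [ 0.0382 -0.001  -0.9993] delta tool [ 0.002  -0.0005 -0.001 ] turn -0.26223115554851795
```

View pics/w8.png

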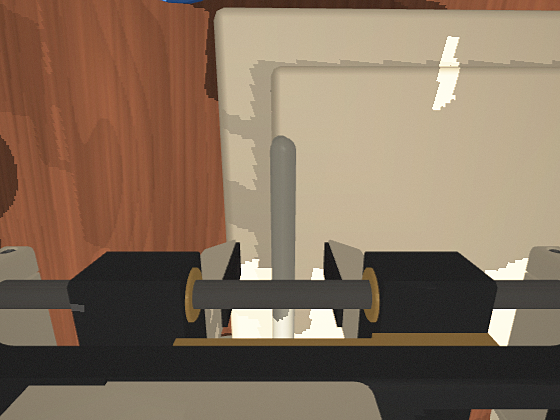

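Released cleanly, with the bar (column 283) midway between the open fingers. Now I lift straight up.

Emit:
{"api": "play_rows", "payload": {
  "moves": [
    [[-0.01,0,0,0,0],[-0.015,0,0,0,0],[-0.02,0,0,0,0],[-0.03,0,0,0,0],[-0.03,0,0,0,0],[-0.03,0,0,0,0],[-0.03,0,0,0,0],[0,0,0,0,0],[0,0,0,0,0],[0,0,0,0,0]]
  ]
}}

```text
time: 23.25
tool_pos: [0.4426, 0.0643, 0.344]
tool_rot: [1.458, 1.529, -0.027]
contact_force: [0.6, -0.6, -0.2]
opening: 0.0457
```

```bash
python3 - <<'E'
from g import *
h=handle(.96);to([h[0],0,h[2]],back=.015)
im=robot.read_camera("wrist");cv2.imwrite("pics/w9.png",im[:,:,::-1])
c=robot.get_calibration("wrist")
for q in(.9,.93,.96):print(q,proj(c,U2W(u,[knob(q)-[0,.03,0],handle(q)+[0,.06,0],handle(q)-[0,.06,0]])).tolist())
E
python3 pic.py b9 top scene
```

```text
t 23.25 tcp [0.4426 0.0643 0.344 ] F [ 0.6461 -0.5906 -0.2052] op 0.0457 q [-0.0274  0.1001  1.5191  0.      1.4809 -0.1133]
xaxis [ 0.0415 -0.0011 -0.9991] delta tool [ 0.1791  0.0001 -0.0009] turn -0.2605301082198004
0.9 [[332.29188796393834, 301.037633668067], [286.7704508142105, 131.63790715955056], [286.60776901338426, 247.0138182332587]]
0.93 [[330.47183279695656, 300.4573461736881], [284.27730997552266, 131.2880619672266], [284.3679641934913, 244.6609371107127]]
0.96 [[328.68881700387885, 299.9403056886566], [282.0699267064683, 130.94745717257493], [282.3768555729176, 242.3652065621639]]
```

View pics/w9.png

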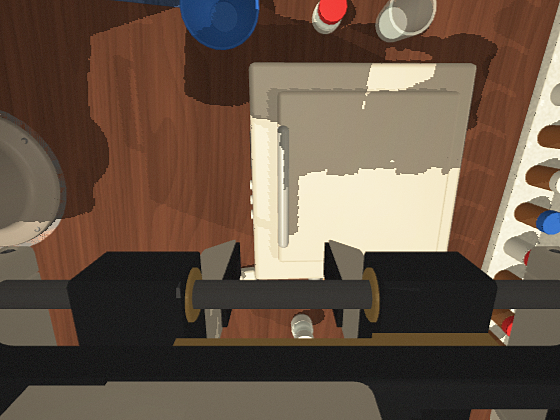

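View pics/b9.png

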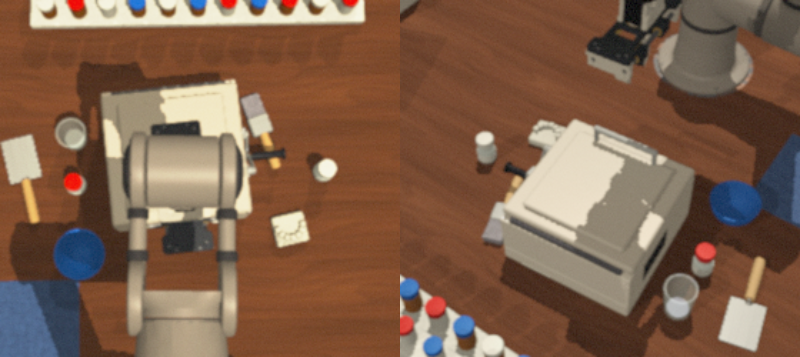

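Run:
```python
from g import *
im=robot.read_camera("scene")[:,:,::-1].copy();im=cv2.resize(im[180:320,190:350],None,fx=5,fy=4.2857,interpolation=cv2.INTER_CUBIC)
im=cv2.resize(im,(800,700)) if False else im
c=robot.get_calibration("scene")
for q,col in((.90,(0,0,255)),(.96,(0,255,0))):
    a=.96-q;
    f=lambda r,y,n:np.array([.12-r*np.cos(a)+n*np.sin(a),y,.12+r*np.sin(a)+n*np.cos(a)])
    P=proj(c,U2W(u,[f(.25,.13,.02),f(.25,-.13,.02),f(0,-.13,.02),f(0,.13,.02),f(.215,.06,.06),f(.215,-.06,.06),knob(q)-[0,.03,0]]))
    print(q,P.tolist())
    P=((P-[190,180])*[5,4.2857]).astype(int)
    cv2.polylines(im,[P[:4]],True,col,1);cv2.line(im,tuple(map(int,P[4])),tuple(map(int,P[5])),col,1);cv2.circle(im,tuple(map(int,P[6])),4,col,1)
cv2.imwrite("pics/s10.png",im)
```

```text
0.9 [[356.88541911662514, 214.55087938547894], [270.38129296484726, 178.62256694245318], [219.99888627136755, 245.67640230913304], [312.5194669150689, 289.93533393870894], [327.31429682841684, 204.40184190136972], [286.0928117846301, 187.2225647732903], [223.62285543372198, 217.23081883635064]]
0.96 [[356.5071656897279, 217.77719199109384], [270.75839541284387, 181.9732672498112], [220.26669873946858, 245.33021580473206], [312.7548894005929, 289.54223092503554], [327.6603287059077, 206.63784055717935], [286.7886234320266, 189.54747020362475], [224.75671915494354, 216.73390897172342]]
```

View pics/s10.png

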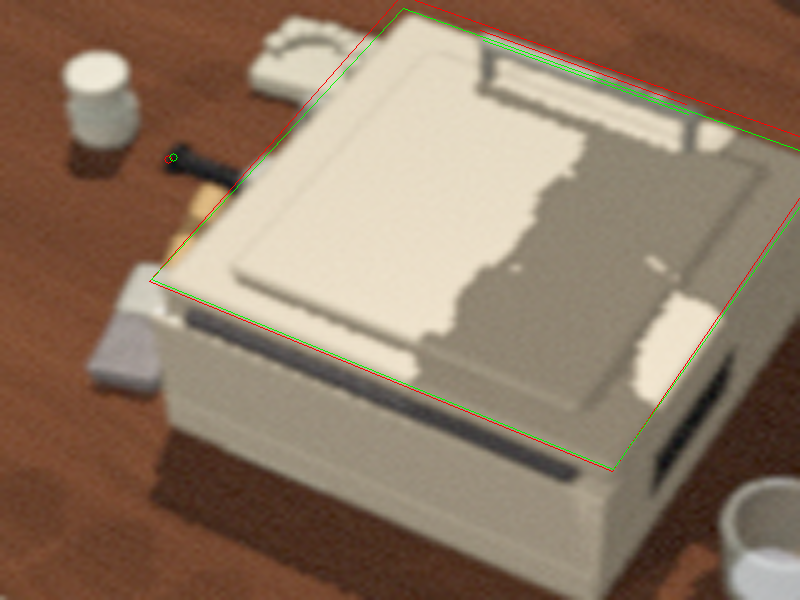

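Run:
```python
from cell import robot
print(robot.hand_in())
```

```text
the job is handed in; nothing more can be done
None
```

The hood is down on the case and the job is handed in at about 23.5 s of the 56 s allowed; hand-in gives no verdict.

- **Stay:** I gripped the stay's sleeve from above and led the knuckle round its arc at about 3 mm per 0.1 s step. That brought the hood to about 0.71 rad, judged from the knob and handle positions in the wrist picture. I then opened the fingers and lifted clear, and the hood stayed there by itself.
- **Hood:** I gripped the front handle and lowered it at about 0.15 rad/s or slower, slowing further before it landed.
- **Shut check:** pressing to about 24 N gave no further movement. The hood drawn at 0.96 rad over the final scene picture matches what is seen; drawn at 0.90 it does not. The wrist picture alone read slightly less shut, about 0.93 to 0.96 rad, within the calibration error.
- **Bystanders and robot:** none of the other items looked moved in the top and scene pictures, but I compared them by eye and did not measure them. The gripper was open and about 16 cm clear of the handle, with no contact force beyond sensor noise.

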